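# Fit the sprung tape spindle into the bench dispenser

## Task

Load the plaster-tape dispenser: pick up the spindle that carries the three rolls of tape, set its steel sprung pin into one end cup of the dispenser, press the spring in just far enough for the other end to pass the rim of the opposite cup, then ease the spring out so that the spindle sits in both cups, and let go. Do not ram the pin against its stop or let the spring snap out, and leave the other things on the table alone.

Things in the scene. Friction and masses are not known exactly. Their poses are not given: they have to be found in the camera images.
- roll_mid (a point): centre of the spindle, on its axis, inside the middle one of three stiff white tape rolls (each 45 mm across, 30 mm wide, side by side; grip the middle one across). y axis: along the spindle towards the sprung pin; z: up as it lies. The spindle lies on two blue eight-sided flanges (50 mm across flats, 45 to 48 mm either side of this point), axis 25 mm above the table
- plain_tip (a point): end of the fixed blue plastic pin (12 mm thick, nose tapered to 7 mm, stands 20 mm out of the flange), on the axis 68 mm from roll_mid on its -y side
- sprung_tip (a point): end of the sliding steel pin (12 mm thick, nose tapered to 7 mm), on the axis 74 mm from roll_mid on its +y side when free; free length of the spindle from tip to tip 142 mm. y axis: along the spindle, outwards
- plunger (a joint): how far the steel pin is pressed into the spindle: 0 free, 0.0127 m at its hard stop. The spring pushes back with 2 N at first, 12 N at the stop (0.8 N per mm); keep the push under 20 N. Seated in both cups it is pressed in 3 mm; with the steel pin on its cup's floor it must be pressed in more than 10 mm for the plain end to pass the other rim
- spindle: the whole spindle with rolls and pins, about 0.2 kg; origin 25 mm below roll_mid as it lies, axes as roll_mid. It fits the cups either way round
- dispenser: tape dispenser fixed on the table: white base 130 x 220 x 17 mm, origin under its centre, z up, y along its length, steel cutter 44 mm high along its -x edge. A steel bracket with two upright cheeks (34 mm wide, 102 mm high) carries the end cups. It is clamped on a rail along y, up to 12 mm off the middle to either side; this is not measured: feel or see where the cups are
- cup_line (a point): point on the common axis of the two grey cups, 85 mm above the table over the middle of the base; axes as dispenser, the cups' axis is y. Cup floors 139 mm apart, rims 125 mm, centred up to 12 mm from this point along y. Each cup is 7 mm deep, 15 mm wide at the floor, flared to about 20 mm at the rim, 28 mm over its outside; the cheek's face is 3 mm behind the floor
- scissors: scissors with black handles, 64 x 142 x 7 mm, lying on the table; leave alone
- keys: bunch of keys with a red tag, 112 x 120 x 8 mm; leave alone
- syringe: empty syringe, 33 x 114 x 22 mm; leave alone
- oximeter: blue and white finger oximeter, 33 x 58 x 30 mm; leave alone
- marker: grey marker with a red cap, 18 x 137 x 18 mm; leave alone
- label_roll: roll of blank labels, 106 x 67 x 30 mm; leave alone
There are look-alikes about, which are no part of the job. Of the things like the spindle, leave any that is brown, orange or yellow; of the rest the larger one is meant.

How it is judged:
By the outcome, as a careful person would: the job done as asked, in the order asked, and still so for the second after the job is handed in, with the robot touching nothing.
It also fails if it takes over 64 s, if anything falls off the work surface, if the arm or the gripper's body presses on something with over 40 N, if the wrist force passes 120 N, or if a joint passes its speed limit or range.

## Robot

A 6-joint arm with a two-finger parallel gripper is mounted at the origin on a cart in front of the work surface, level with it; the furniture and walls round the work are solid. World frame = base frame: x ahead of the robot, y to its left, z up, the work surface at z = 0. Lengths are in m, angles in rad, forces in N, time in s.
With the tool pointing down it reaches from about 0.275 to 0.825 m from the base axis. Payload 4.9 kg.
Tool frame: the origin (TCP) lies midway between the tips of the shut fingers; the grasp point (between the pads) lies 19 mm behind it (grip_point_offset is the distance from the TCP to the grasp point, in m); z points along the fingers, y is the line along which they close (so a half turn about z gives the same grasp; the last joint's range is limited). The gripper opens to 85 mm and grips with 20 to 120 N. Pads are 22 mm wide; open, the fingers measure 114 mm over their backs; the gripper's body (76 mm by 85 mm) begins 54 mm behind the grasp point. The pads swing forward as they close: fully open they stand 13 mm farther back than shut.
Start: joints at [-1.302, 0.326, -0.193, 1.052, 0, 1.437], TCP at [0.216, -0.506, 0.231] pointing down, gripper open.
Joint ranges: [-2.65, 2.65], [-0.97, 1.79], [-1.3, 1.35], [-1.93, 2.1], [-1.47, 1.37], [-3.14, 3.14]. Speed limits (rad/s): [2.57, 2.57, 3.14, 3.14, 3.14, 3.14].

## Interface

Orientations are given as a rotation vector (axis times angle).
In Python, from cell import * gives the robot as it stands. Calls block until the motion is done:
- movep(position, orientation): joint-space move of the TCP to a pose.
- move_l(position, velocity=0.15, rot=None, until_force=None): straight line of the TCP; rot=None keeps the orientation; velocity is the mean speed in m/s. With until_force (N) it stops when the force on the tool has changed by that much, and returns True; else False.
- set_joints(angles): joint-space move.
- let_go() and grab(newtons=None): open the fingers fully, or close them until they stop; newtons is the grip in N (None keeps the last).
- sleep(seconds).
- ik(position, orientation): joint angles nearest the present ones, or None.
- get_state(): the state.
- grab_frame(name): name is "scene" or "top" or "wrist"; returns a dict with "img" (420x560x3 uint8, red, green, blue), "fx", "fy", "cx", "cy" (pixels), "cam_to_world" (4x4, takes a point from camera to world coordinates); the wrist camera has in their place "T_tool_cam" (4x4, takes a point from camera to tool coordinates, whose origin is the TCP and whose axes are the flange's). Camera axes: x right, y down, z forward; pixel columns grow to the right and rows downward; lengths in m; the calibration is good to about 2 mm. A picture is of the moment at which its call begins: read the wrist's pose just before it. There is no depth.
A pose or a line that the arm cannot do raises MotionError and nothing moves.
- sign_off(): hands the job in; it is judged then, once.
Trained networks look in the newest picture that a camera, given by its name, has taken for a name from the list of things; names that differ only in an ending like _2 or _b are one class to them, and where a whole thing is asked for, a point or a joint stands for the part that bears it (a point fixed in the world has none). Each returns a list of dicts, best first, with "score" (0 to 1); they miss things now and then, are a little off and sometimes report something else, mostly with a low value. They report only what shows in the picture. A call takes as long as a camera call. They do not tell look-alikes from the thing itself.
- spot_in(camera, name): "centre" ([column, row] in pixels, amid what is visible of it).
- silhouettes(camera, name): "mask" (420x560 bool, what is visible of it) and "centre" ([column, row] in pixels, amid what is visible of it).
- tip_of(camera, name): "centre" ([column, row] in pixels: a listed point, or the origin of a listed thing).
The state is a dict: "clock": time; "q": joint angles; "joint_velocities": joint speeds; "tau": joint torques, N m; "position": TCP position; "eef_rot": TCP orientation; "contact_force": force on the tool from outside, world axes, zero at the start; "wrist_torque": the same for the moment, N m; "finger_gap": opening from 0.0 (shut) to 1.0 (fully open); "grasp_force": force on a finger pad.
Only numpy, scipy, OpenCV 4.12 (cv2) and the standard library are available. Lean on these libraries where they do the work, as an engineer would, in place of code of your own. Each camera call takes 0.05 s, during which the arm holds its last target. There are 200 camera calls.

## Working session

There is one attempt and no reset: what is moved stays moved. The work goes in short steps, each a Python script; the robot and the scene stay as the last script left them, time stands still between calls to the robot, and variables do not carry over. Pictures are saved under pics/ and viewed, at most 10 in all, crops included, and the job is handed in when it is done.

```bash
ls; mkdir -p pics; python3 - <<'E'
from cell import *
import cv2,numpy as np
ims=[]
for c in ["scene","top"]:
    f=grab_frame(c); cv2.imwrite(f"pics/{c}0.png",f["img"][:,:,::-1])
    print(c,f["fx"],f["fy"],f["cx"],f["cy"],np.round(f["cam_to_world"],3).tolist())
    for n in ["roll_mid","plain_tip","sprung_tip","spindle","cup_line","dispenser"]:
        print(n,[(np.round(d["centre"]).tolist(),round(d["score"],2)) for d in tip_of(c,n)])
    print("sp",[(np.round(d["centre"]).tolist(),round(d["score"],2)) for d in spot_in(c,"spindle")])
print(get_state())
E
```

```text
pics
scene 464.1245328156781 464.1245328156781 283.64998177281615 212.5699204496709 [[0.976, 0.097, -0.197, 0.871], [0.22, -0.433, 0.874, -1.246], [-0.0, -0.896, -0.443, 0.702], [0.0, 0.0, 0.0, 1.0]]
roll_mid [([250.0, 263.0], 0.94), ([219.0, 234.0], 0.87), ([234.0, 296.0], 0.78), ([147.0, 305.0], 0.62)]
plain_tip [([239.0, 240.0], 0.79), ([250.0, 297.0], 0.7), ([136.0, 295.0], 0.7), ([239.0, 277.0], 0.68)]
sprung_tip [([168.0, 318.0], 0.38)]
spindle [([147.0, 314.0], 0.95), ([221.0, 242.0], 0.81), ([251.0, 268.0], 0.69), ([237.0, 305.0], 0.63), ([239.0, 275.0], 0.59), ([284.0, 216.0], 0.4)]
cup_line [([280.0, 194.0], 0.59)]
dispenser [([282.0, 218.0], 0.73)]
sp [([251.0, 260.0], 0.93), ([147.0, 306.0], 0.88), ([220.0, 233.0], 0.83), ([235.0, 297.0], 0.68)]
top 401.64081759770045 401.64081759770045 283.4447528952386 210.83819250173843 [[0.014, -0.986, 0.168, 0.411], [-1.0, -0.014, -0.003, -0.042], [0.006, -0.168, -0.986, 1.184], [0.0, 0.0, 0.0, 1.0]]
roll_mid [([306.0, 275.0], 0.83), ([397.0, 230.0], 0.82), ([348.0, 228.0], 0.81), ([355.0, 274.0], 0.81), ([429.0, 300.0], 0.69)]
plain
[... 590 characters left out ...]
.8, 'q': array([-1.30221007e+00,  3.26170257e-01, -1.92581392e-01,  1.05201105e+00,
        1.12107306e-05,  1.43663362e+00]), 'joint_velocities': array([ 1.79049707e-03,  9.76787157e-04, -1.97377478e-03,  1.45557128e-05,
        6.41173680e-04,  4.61751158e-04]), 'tau': array([ 5.22011942e-04, -4.43268728e+01,  2.62749231e+01,  7.96592503e-04,
       -2.55945370e-04, -2.91993437e-06]), 'position': array([ 0.21561115, -0.50600344,  0.23130413]), 'eef_rot': array([3.07807705e+00, 6.28362947e-01, 2.11175143e-05]), 'contact_force': array([-0.32607759,  0.92661245,  0.01739432]), 'wrist_torque': array([-0.0009435 , -0.0325404 ,  0.00753852]), 'grasp_force': 0.0, 'finger_gap': 0.9994966582360255}
```

```bash
python3 - <<'E'
import cv2
a=cv2.imread("pics/top0.png")[180:345,180:480]
cv2.imwrite("pics/topc.png",cv2.resize(a,(800,440),interpolation=cv2.INTER_CUBIC))
a=cv2.imread("pics/scene0.png")[130:340,90:370]
cv2.imwrite("pics/scenec.png",cv2.resize(a,(800,600),interpolation=cv2.INTER_CUBIC))
E
```

```text
(no output)
```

View pics/topc.png

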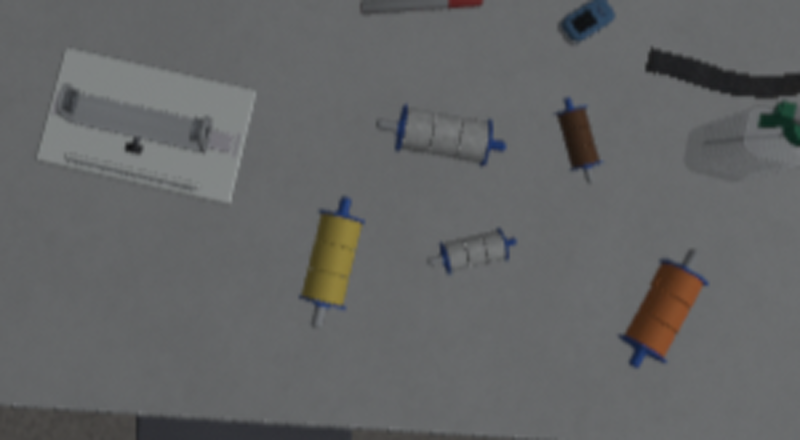

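View pics/scenec.png

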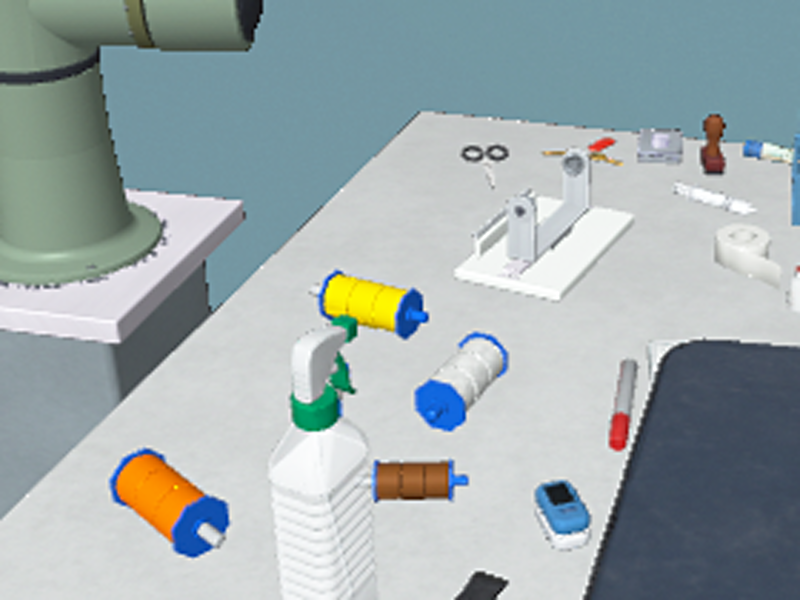

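Candidates in the top picture:
- White large (347,231)
- White small (358,273)
- Yellow (304,277)
- Orange (428,297)
- Brown (396,232)

Yellow, orange and brown are excluded, so the larger white one at (347,231) is meant. Its steel pin is on the left (322,226), pointing towards the dispenser, and its blue pin is on the right (368,234). The crop confirms this.

```bash
cat > h.py <<'E'
from cell import *
import cv2,numpy as np
from scipy.spatial.transform import Rotation as R
def ray(f,px,z,T=None):
    T=f["cam_to_world"] if T is None else T
    d=T[:3,:3]@np.array([(px[0]-f["cx"])/f["fx"],(px[1]-f["cy"])/f["fy"],1.]);o=T[:3,3]
    return o+d*(z-o[2])/d[2]
def wrist():
    s=get_state();f=grab_frame("wrist")
    T=np.eye(4);T[:3,:3]=R.from_rotvec(s["eef_rot"]).as_matrix();T[:3,3]=s["position"]
    return f,T@f["T_tool_cam"]
def down(yaw): # tool z down, tool y (closing) horizontal, at angle: tool x axis along yaw direction
    x=np.array([np.cos(yaw),np.sin(yaw),0]);z=np.array([0,0,-1.]);return R.from_matrix(np.c_[x,np.cross(z,x),z])
def best(yaw,pos): # choose half turn with the smaller last joint
    c=[]
    for k in (0,np.pi):
        r=down(yaw+k).as_rotvec();q=ik(pos,r)
        if q is not None:c.append((abs(q[5]),r,np.round(q,2)))
    return min(c,key=lambda t:t[0])
def show(d):return [(np.round(e["centre"],1).tolist(),round(e["score"],2)) for e in d]
E
python3 - <<'E'
from h import *
f=grab_frame("top")
for n,px,z in [("mid",(348,228),.025),("mid2",(347.5,231),.025),("sprung",(322,225.5),.025),("plain",(369,235),.025),("cup",(230,222),.085),("disp",(236,227),0)]:
    print(n,ray(f,px,z).round(3))
m=[s for s in silhouettes("top","dispenser")][0]
print(m["score"]); c=cv2.findContours(m["mask"].astype("uint8"),0,2)[0];c=max(c,key=cv2.contourArea)
P=np.array([ray(f,p[0],.017)[:2] for p in c],np.float32);r=cv2.minAreaRect(P);print(r)
for s in silhouettes("top","spindle"):
    c=max(cv2.findContours(s["mask"].astype("uint8"),0,2)[0],key=cv2.contourArea)
    P=np.array([ray(f,p[0],.03)[:2] for p in c],np.float32);print(s["centre"].round(),cv2.minAreaRect(P))
mid=ray(f,(347.5,231),.025)
ax=ray(f,(322,225.5),.025)-ray(f,(369,235),.025);yaw=np.arctan2(ax[1],ax[0]);print("yaw",yaw)
b=best(yaw,[mid[0],mid[1],.17]);print(b)
E
```

```text
mid [ 0.561 -0.235  0.025]
mid2 [ 0.552 -0.233  0.025]
sprung [ 0.567 -0.159  0.025]
plain [ 0.541 -0.295  0.025]
cup [0.565 0.101 0.085]
disp [0.562 0.094 0.   ]
0.92
((0.5611210465431213, 0.0971984714269638), (0.22051557898521423, 0.1318880319595337), 77.86326599121094)Traceback (most recent call last):
  File "<stdin>", line 10, in <module>
AttributeError: 'list' object has no attribute 'round'. Did you mean: 'count'?
```

```bash
python3 - <<'E'
from h import *
yd=np.radians(77.9)
p=[0.53,0.08,.30]; b=best(yd,p);print(b)
movep(p,b[1]); f,T=wrist(); print(get_state()["clock"])
cv2.imwrite("pics/w1.png",f["img"][:,:,::-1])
np.savez("w1.npz",T=T,k=[f["fx"],f["fy"],f["cx"],f["cy"]]); print(f["fx"],T.round(3).tolist())
for n in ["cup_line","dispenser"]:
    for d in tip_of("wrist",n): print(n,d["centre"],d["score"],ray(f,d["centre"],.085 if n=="cup_line" else 0,T).round(4))
for n in ["dispenser"]:
    m=silhouettes("wrist",n)[0];c=max(cv2.findContours(m["mask"].astype("uint8"),0,2)[0],key=cv2.contourArea)
    print(cv2.minAreaRect(np.array([ray(f,q[0],.017,T)[:2] for q in c],np.float32)))
p=[0.552,-.232,.20]; b=best(yd,p);print(b)
movep(p,b[1]); f,T=wrist(); print(get_state()["clock"])
cv2.imwrite("pics/w2.png",f["img"][:,:,::-1])
np.savez("w2.npz",T=T)
for n in ["roll_mid","plain_tip","sprung_tip"]:
    for d in tip_of("wrist",n): print(n,np.round(d["centre"]),d["score"],ray(f,d["centre"],.025,T).round(4))
for m in silhouettes("wrist","spindle"):
    c=max(cv2.findContours(m["mask"].astype("uint8"),0,2)[0],key=cv2.contourArea)
    print(cv2.minAreaRect(np.array([ray(f,q[0],.025,T)[:2] for q in c],np.float32)))
E
python3 -c "
import cv2,numpy as np
a=[cv2.imread(f'pics/w{i}.png') for i in(1,2)]
cv2.imwrite('pics/w12.png',cv2.resize(np.hstack(a),(800,300)))"
```

```text
(np.float64(1.3475467083617119), array([ 1.97493697, -2.44320043, -0.        ]), array([ 0.01,  0.26, -0.1 ,  1.2 ,  0.  , -1.35]))
3.375
318.0211754189317 [[-0.978, 0.202, 0.059, 0.516], [0.211, 0.939, 0.273, 0.011], [-0.0, 0.279, -0.96, 0.443], [0.0, 0.0, 0.0, 1.0]]
cup_line [258.8, 199.6] 0.66 [0.5578 0.0949 0.085 ]
dispenser [262.5, 186.6] 0.72 [0.5583 0.0975 0.    ]
dispenser [106.0, 234.1] 0.16 [0.8014 0.1186 0.    ]
((0.5629169940948486, 0.10680315643548965), (0.2365952730178833, 0.13142961263656616), 78.00154876708984)
(np.float64(1.2608769352067632), array([2.44320043, 1.97493697, 0.        ]), array([-0.52,  0.44, -0.11,  1.03,  0.  ,  1.26]))
5.8
roll_mid [304. 307.] 0.94 [ 0.5528 -0.3716  0.025 ]
roll_mid [172. 236.] 0.8 [ 0.4304 -0.2569  0.025 ]
roll_mid [280. 191.] 0.77 [ 0.5532 -0.2324  0.025 ]
roll_mid [112.  92.] 0.59 [ 0.4192 -0.1062  0.025 ]
plain_tip [183.  92.] 0.79 [ 0.4841 -0.1207  0.025 ]
plain_tip [192. 270.] 0.73 [ 0.4403 -0.2999  0.025 ]
plain_tip [284. 244.] 0.65 [ 0.5455 -0.2912  0.025 ]
plain_tip [342. 288.] 0.6 [ 0.5982 -0.3561  0.025 ]
sprung_tip [149. 195.] 0.66 [ 0.4208 -0.2087  0.025 ]
sprung_tip [271. 111.] 0.6 [ 0.5614 -0.1544  0.025 ]
sprung_tip [265. 325.] 0.57 [ 0.503 -0.385  0.025]
sprung_tip [34. 93.] 0.55 [ 0.3467 -0.0916  0.025 ]
((0.5528241991996765, -0.22369493544101715), (0.14148111641407013, 0.05015307292342186), 80.28992462158203)
((0.5512560606002808, -0.37210017442703247), (0.0943390503525734, 0.040618956089019775), 14.376218795776367)
((0.4134562313556671, -0.10372307896614075), (0.051016129553318024, 0.14387445151805878), 77.38066101074219)
```

View pics/w1.png

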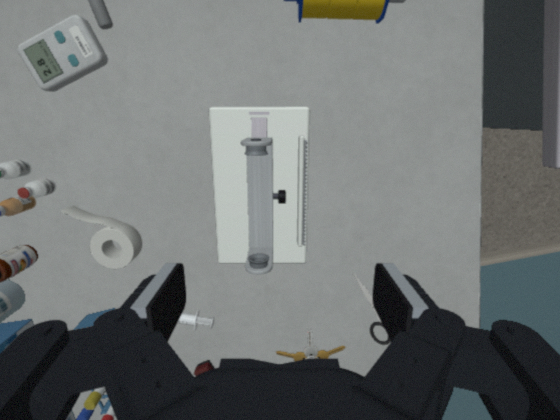

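View pics/w2.png

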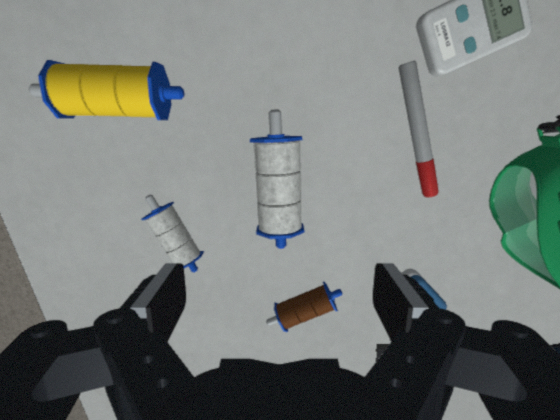

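The wrist view shows the large white spindle at (279,187), steel tip up at (274,111) and blue tip at (281,247). I'll grasp it now, and enlarge the dispenser crop to find the cups.

```bash
python3 - <<'E'
from h import *
a=cv2.imread("pics/w1.png")[95:285,195:325]
cv2.imwrite("pics/w1c.png",cv2.resize(a,(410,600),interpolation=cv2.INTER_CUBIC))
yaw=np.radians(82); r=best(yaw,[.553,-.232,.1])[1]
movep([.553,-.232,.07],r); move_l([.553,-.232,.004],.1)
grab(80); s=get_state(); print(s["clock"],s["finger_gap"],s["grasp_force"],s["position"].round(4))
move_l([.553,-.232,.18],.15); s=get_state(); print(s["clock"],s["finger_gap"],s["grasp_force"],s["contact_force"].round(1),s["q"].round(2))
f,T=wrist();cv2.imwrite("pics/w3.png",f["img"][:,:,::-1])
for n in ["roll_mid","plain_tip","sprung_tip"]: print(n,show(tip_of("wrist",n)))
E
```

```text
7.8667 0.49873556031154115 79.92498352068651 [ 0.5536 -0.2323  0.005 ]
9.1917 0.49832123654115223 80.33179115453095 [-0.5 -1.  -2.3] [-0.52  0.45 -0.14  0.98 -0.    1.19]
roll_mid [([280.7, 278.4], 0.82), ([154.7, 399.5], 0.78), ([163.2, 238.0], 0.73), ([104.8, 78.8], 0.68)]
plain_tip [([182.3, 84.7], 0.89), ([184.9, 275.4], 0.65)]
sprung_tip [([279.8, 96.5], 0.95), ([19.7, 71.3], 0.65), ([140.1, 187.0], 0.62)]
```

View pics/w1c.png

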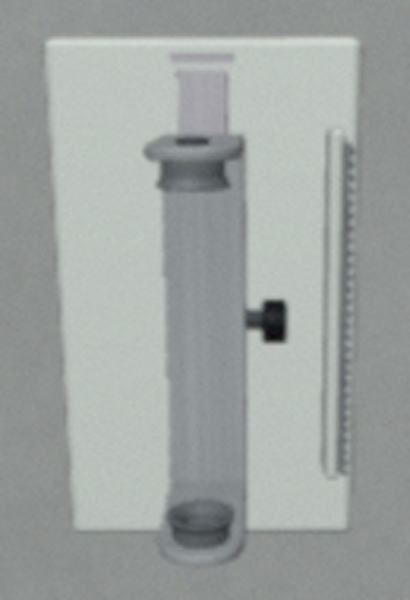

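View pics/w3.png

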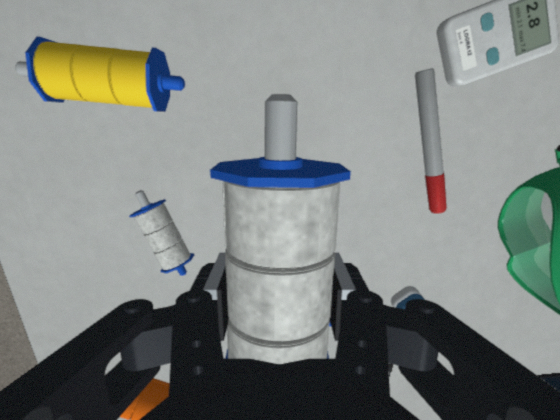

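The crop shows the −y cup rim at about (257,154.6), and the +y cup mouth at (258.7,260.5) with its rim top at row 255. The spindle is held square, with the steel tip at (280,96).

```bash
python3 - <<'E'
from h import *
w=np.load("w1.npz");k=w["k"];f1=dict(fx=k[0],fy=k[1],cx=k[2],cy=k[3]);T1=w["T"]
c=lambda u,v:(195+u/3.154,95+v/3.154)
yd=np.radians(78);O=np.array([.561,.097])
def dl(p):d=p[:2]-O;u=np.array([np.cos(yd),np.sin(yd)]);return np.r_[d@[u[1],-u[0]],d@u].round(4)
for n,px,z in [("-rim cup bottom",c(195,188),.088),("-cheek outer top",c(195,137),.102),("-cheek inner",c(195,160),.1),("+rim top",c(201,502),.099),("+mouth",c(201,522),.085),("+cheek outer top",c(201,563),.102),("base TL",c(47,40),.017),("base TR",c(358,40),.017),("base BL",c(75,530),.017),("base BR",c(347,530),.017)]:
    p=ray(f1,px,z,T1);print(n,p.round(4),dl(p))
f,T=wrist();s=get_state();RT=R.from_rotvec(s["eef_rot"])
p=ray(f,(280,96.5),s["position"][2]+.020,T);print("tip in tool",RT.inv().apply(p-s["position"]).round(4), "axis dir",RT.apply([1,0,0]).round(3))
# feasibility of tilted poses at the dispenser
u=np.array([np.cos(yd),np.sin(yd),0]);x=np.array([u[1],-u[0],0])
R0=down(yd if RT.apply([1,0,0])[1]>0 else yd+np.pi)
for a in (0,.17,.21,-.17): 
    r=(R.from_rotvec(x*a)*R0); print(a,r.apply([0,0,1]).round(2),ik([.561,.097,.085],r.as_rotvec()))
E
```

```text
-rim cup bottom [0.5479 0.0438 0.088 ] [-0.0018 -0.0548]
-cheek outer top [0.5428 0.0261 0.102 ] [-0.0031 -0.0731]
-cheek inner [0.5446 0.0336 0.1   ] [-0.0028 -0.0655]
+rim top [0.5713 0.1559 0.099 ] [-0.0022  0.0598]
+mouth [0.5755 0.1701 0.085 ] [-0.001   0.0745]
+cheek outer top [0.5765 0.1789 0.102 ] [-0.0019  0.0833]
base TL [ 0.5992 -0.02    0.017 ] [ 0.0617 -0.1065]
base TR [0.4763 0.0065 0.017 ] [-0.064  -0.1061]
base BL [0.645 0.192 0.017] [0.0624 0.1104]
base BR [0.5214 0.2186 0.017 ] [-0.064   0.1107]
tip in tool [ 0.0793  0.0007 -0.02  ] axis dir [0.139 0.99  0.   ]
0 [ 0.  0. -1.] [ 0.0415738   0.49749908 -0.33621329  0.73708396  0.          1.82180964]
0.17 [ 0.04  0.17 -0.99] [-0.04889501  0.47145792 -0.39607992  0.67582504  0.16779298  1.73364796]
0.21 [ 0.04  0.2  -0.98] [-0.07050322  0.46888647 -0.40801958  0.66438081  0.20794658  1.71281214]
-0.17 [-0.04 -0.17 -0.99] [ 0.1270807   0.54649722 -0.26242307  0.8184973  -0.16037946  1.91186795]
```

```bash
cat >> h.py <<'E'
yd=np.radians(78);O=np.array([.561,.097,0]);U=np.array([np.cos(yd),np.sin(yd),0]);X=np.array([U[1],-U[0],0]);Z=np.array([0,0,1.])
def pose(y,th,d=0,x=-.0016,z=.085):
    "tool pose with the free steel tip at local y, tilted plain end up by th, pushed d along the spindle axis"
    r=R.from_rotvec(-X*th)*down(yd)
    return O+X*x+U*y+Z*z+r.apply([d-.0793,0,.020]), r.as_rotvec()
def st(t=""):
    s=get_state();F=s["contact_force"];print(t,"t",round(s["clock"],2),"pos",s["position"].round(4),"F local",np.round([F@X,F@U,F[2]],2),"gap",round(s["finger_gap"],3),"M",s["wrist_torque"].round(2));return s
E
python3 - <<'E'
from h import *
th=.36
p,r=pose(.074,th,-.021); movep(p+Z*.07,r); st(); move_l(p,.12,rot=r); s=st("pre"); print(p.round(4))
f,T=wrist();cv2.imwrite("pics/w4.png",f["img"][:,:,::-1])
a=f["img"][:,:,::-1][20:230,140:420];cv2.imwrite("pics/w4c.png",cv2.resize(a,(800,600),interpolation=cv2.INTER_CUBIC))
K=np.array([[f["fx"],0,f["cx"]],[0,f["fy"],f["cy"]],[0,0,1]])
def proj(P):c=np.linalg.inv(T)@np.r_[P,1];q=K@c[:3];return (q[:2]/q[2]).round(1)
for n,y in(("floor",.074),("rim",.067)):print(n,proj(O-X*.0016+U*y+Z*.085),"edge",proj(O-X*.0016+U*y+Z*.099))
print("tip",proj(s["position"]+R.from_rotvec(s["eef_rot"]).apply([.0793,0,-.02])), show(tip_of("wrist","sprung_tip")))
E
```

```text
t 10.62 pos [0.5542 0.0701 0.1717] F local [ 0.56 -0.19 -2.54] gap 0.498 M [ 0.47 -0.09 -0.  ]
pre t 11.36 pos [0.5544 0.0705 0.1021] F local [-0.77 -1.29 -0.82] gap 0.498 M [ 0.46 -0.09 -0.07]
[0.5538 0.071  0.1016]
floor [275.8  30.4] edge [275.5  37.2]
rim [275.9  52.5] edge [275.6  61.3]
tip [277.8  96. ] [([278.5, 94.2], 0.81)]
```

View pics/w4c.png

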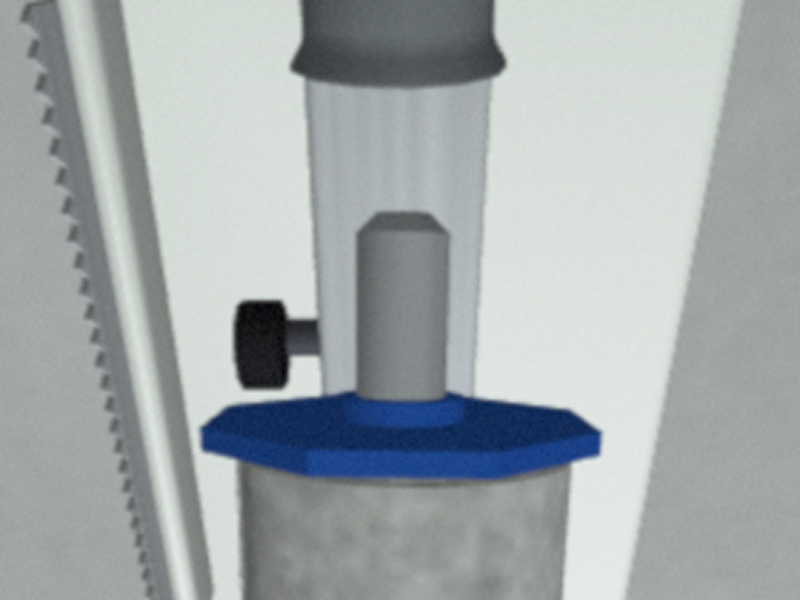

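The pin centre is at (281,94) and the cup rim centre at (279.5,49.7), so the pin is about 0.6 mm too far towards +x. The rim is about 3.7 mm further along y than assumed, which puts the cup floor at about local y = 0.0775.

```bash
python3 - <<'E'
from h import *
F,x,th=.0775,-.0022,.36
p,r=pose(F,th,-.012,x=x); move_l(p,.06,rot=r); s=st("at rim")
p,r=pose(F,th,.006,x=x); hit=move_l(p,.025,rot=r,until_force=3.5); s=st(f"hit {hit}")
tip=s["position"]+R.from_rotvec(s["eef_rot"]).apply([.0793,0,-.02])-O
print("free tip local",tip@X,tip@U,tip[2])
f,T=wrist();a=f["img"][:,:,::-1][0:210,140:420];cv2.imwrite("pics/w5c.png",cv2.resize(a,(800,600),interpolation=cv2.INTER_CUBIC))
E
```

```text
at rim t 11.82 pos [0.5558 0.0834 0.0984] F local [ 0.92 -0.54 -1.58] gap 0.499 M [ 0.38 -0.03 -0.05]
hit True t 12.38 pos [0.5578 0.0939 0.0931] F local [ 0.26 -2.6   0.38] gap 0.499 M [-0.32 -0.14 -0.02]
free tip local -0.002510935796162775 0.07753388005585708 0.08352629640388509
```

View pics/w5c.png

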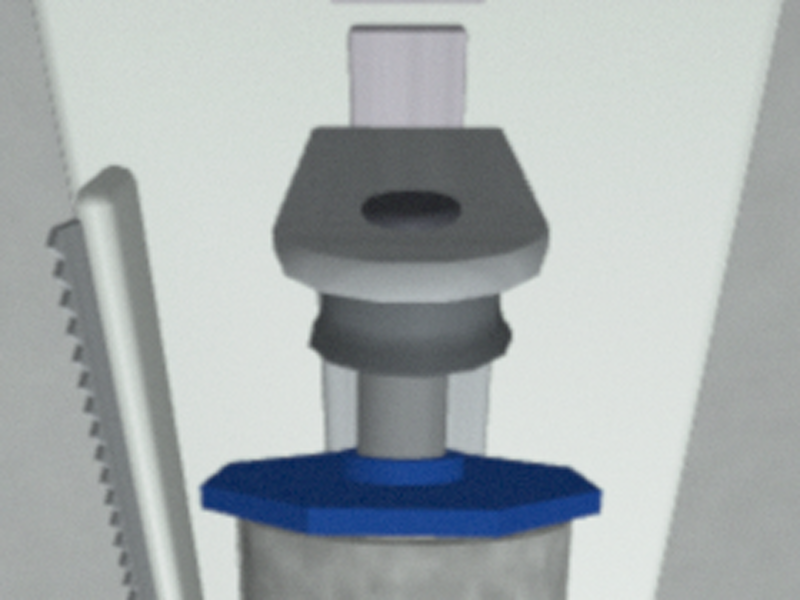

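The pin is in the cup: pin at crop x 402 and cup at 411, so I need about 1.1 mm towards +x. Next I'll ease off slightly, reduce the tilt, and trim the pose with feedback.

```bash
cat >> h.py <<'E'
def tipnow(s):
    rr=R.from_rotvec(s["eef_rot"]);t=s["position"]+rr.apply([.0793,0,-.02])-O;a=rr.apply([1,0,0])
    return np.r_[t@X,t@U,t[2]],-np.arcsin(a[2]),a@X
E
python3 - <<'E'
from h import *
F,x=.0775,-.0013
for th,d in((.36,-.0015),(.28,-.0015),(.2,-.0015)):
    p,r=pose(F,th,d,x=x); move_l(p,.02,rot=r); sleep(.15); s=st(f"th{th}"); t=tipnow(s); print(t[0].round(4),np.round(t[1:],3),"cmd err",(s["position"]-p).round(4))
E
```

```text
th0.36 t 12.88 pos [0.5582 0.0921 0.0945] F local [-2.   -1.95 -2.44] gap 0.495 M [-0.03  0.21  0.  ]
[-0.0018  0.0759  0.0852] [ 0.36 -0.  ] cmd err [-0.0005 -0.0001 -0.0003]
th0.28 t 13.52 pos [0.5587 0.0918 0.0882] F local [-0.19 -3.2  -2.4 ] gap 0.496 M [-0.13  0.13  0.03]
[-0.0011  0.0762  0.0855] [ 0.28 -0.  ] cmd err [0.0002 0.0001 0.0001]
th0.2 t 14.15 pos [0.5587 0.0919 0.0815] F local [ 0.21 -1.89 -1.19] gap 0.501 M [-0.29  0.01  0.  ]
[-0.0012  0.0762  0.0853] [ 0.201 -0.   ] cmd err [0.0002 0.0001 0.0001]
```

```bash
cat >> h.py <<'E'
def avgF(n=8):
    a=[]
    for _ in range(n): sleep(.02); a.append(get_state()["contact_force"])
    F=np.mean(a,0);return np.round([F@X,F@U,F[2]],2)
E
python3 - <<'E'
from h import *
F,x,th=.0775,-.0013,.2
for d in (-.004,-.001,.001,.003,.005,.007):
    p,r=pose(F,th,d,x=x); move_l(p,.02,rot=r); sleep(.1); s=get_state(); print(d,avgF(),tipnow(s)[0].round(4),round(s["finger_gap"],3),round(s["clock"],2))
E
```

```text
-0.004 [ 0.29 -0.07 -2.04] [-0.0012  0.0739  0.0859] 0.499 14.53
-0.001 [ 0.01 -2.23 -1.47] [-0.0012  0.0762  0.0852] 0.497 15.06
0.001 [ 0.51 -3.96 -0.89] [-0.0013  0.0783  0.0848] 0.497 15.54
0.003 [ 0.78 -5.15 -0.67] [-0.0012  0.0801  0.0844] 0.5 16.02
0.005 [ 0.21 -6.28 -0.16] [-0.0012  0.0816  0.084 ] 0.503 16.51
0.007 [ 0.57 -7.66  0.14] [-0.0012  0.0832  0.0836] 0.495 16.99
```

```bash
python3 - <<'E'
from h import *
F,x,th=.0775,-.0013,.2
for d in (.0095,.0105,.0112,.0117,.0122):
    p,r=pose(F,th,d,x=x); move_l(p,.02,rot=r); sleep(.1); s=get_state(); A=avgF(10); t=tipnow(s)[0]; print(d,A,t.round(4),round(s["clock"],2))
    if A[1]<-10.6 or t[1]>.0870: break
E
```

```text
0.0095 [ 0.44 -8.57  0.47] [-0.0012  0.0851  0.0831] 17.5
0.0105 [ 0.66 -9.51  1.22] [-0.0011  0.0859  0.0829] 18.02
0.0112 [  0.77 -10.16   1.29] [-0.0011  0.0864  0.0827] 18.53
0.0117 [  0.46 -10.28   1.38] [-0.0011  0.0868  0.0826] 19.05
0.0122 [  0.75 -10.73   1.39] [-0.0011  0.0872  0.0825] 19.57
```

```bash
python3 - <<'E'
from h import *
x,d=-.0013,.0122
for th in (.16,.13,.10,.08,.06):
    p,r=pose(.0775+.0035*(.2-th),th,d,x=x); move_l(p,.02,rot=r); sleep(.1); s=get_state(); A=avgF(6); t=tipnow(s); print(th,A,t[0].round(4),round(t[1],3),s["wrist_torque"].round(2),round(s["clock"],2))
    if A[2]>6 or A[1]<-13: break
f=grab_frame("scene");g=f["img"][:,:,::-1][165:245,235:315]
cv2.imwrite("pics/s6.png",cv2.resize(g,(600,600),interpolation=cv2.INTER_CUBIC))
E
```

```text
0.16 [  0.3  -10.22   1.04] [-0.0011  0.0873  0.0829] 0.165 [-1.9   0.19  0.01] 20.12
0.13 [  0.33 -10.72   0.72] [-0.0011  0.0874  0.0832] 0.135 [-1.83  0.26 -0.03] 20.58
0.1 [  0.88 -10.88   0.95] [-0.0011  0.0875  0.0835] 0.105 [-1.86  0.26 -0.01] 21.04
0.08 [  0.11 -10.78   0.51] [-0.0011  0.0876  0.0837] 0.085 [-1.9   0.27 -0.05] 21.49
0.06 [  0.4  -10.91   0.55] [-0.0011  0.0877  0.0839] 0.065 [-1.96  0.35 -0.08] 21.94
```

View pics/s6.png

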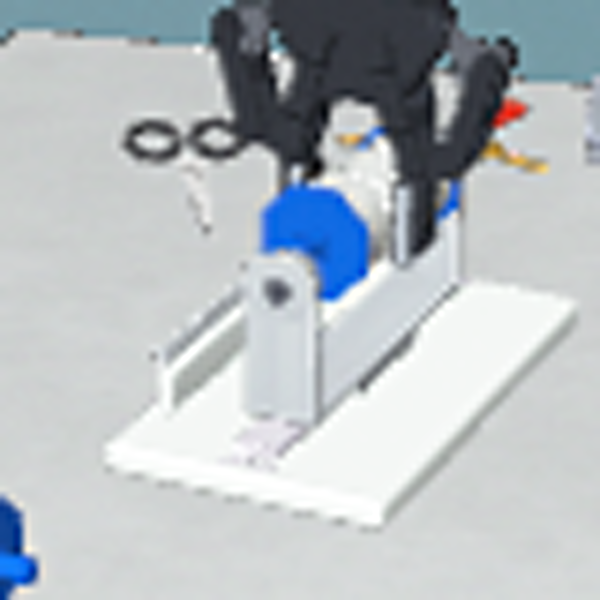

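The scene crop shows the plain end level with the near cheek's cup, with its nose in front of the rim, and the forces are steady. Next: finish levelling, then ease the spring out.

```bash
python3 - <<'E'
from h import *
x,d=-.0013,.0122
for th in (.03,-.004):
    p,r=pose(.0775+.0035*(.2-max(th,0)),th,d,x=x); move_l(p,.02,rot=r); sleep(.1); s=get_state(); A=avgF(6); t=tipnow(s); print(th,A,t[0].round(4),round(t[1],3),s["wrist_torque"].round(2),round(s["clock"],2))
    if A[2]>6 or A[1]<-13: raise SystemExit
for y in (.0885,.0865,.085,.084,.083,.082,.081,.0803,.0796,.0789,.0782):
    p,r=pose(y,-.004,0,x=x,z=.0855); move_l(p,.012,rot=r); sleep(.1); s=get_state(); A=avgF(6); t=tipnow(s); print(y,A,t[0].round(4),round(t[1],3),s["wrist_torque"].round(2),round(s["clock"],2))
    if A[1]>-1.0 or abs(A[2]+.5)>6 or abs(A[0])>6: break
E
```

```text
0.03 [  0.31 -10.93   0.7 ] [-0.0011  0.0878  0.0842] 0.035 [-2.04  0.34 -0.07] 22.45
-0.004 [  0.51 -11.22   0.08] [-0.0011  0.0879  0.0846] 0.001 [-2.04  0.35 -0.04] 22.92
0.0885 [  0.45 -10.13  -0.76] [-0.0011  0.0864  0.085 ] 0.001 [-1.93  0.31 -0.04] 23.43
0.0865 [ 0.83 -8.88 -1.13] [-0.0012  0.0848  0.085 ] -0.0 [-1.67  0.2  -0.05] 23.95
0.085 [ 0.83 -7.49 -1.23] [-0.0012  0.0836  0.0851] -0.001 [-1.49  0.21 -0.08] 24.43
0.084 [ 0.45 -6.87 -0.8 ] [-0.0012  0.0828  0.0852] -0.001 [-1.37  0.19 -0.1 ] 24.88
0.083 [ 0.31 -6.82 -1.56] [-0.0012  0.082   0.0852] -0.002 [-1.3   0.14 -0.07] 25.32
0.082 [ 0.09 -5.95 -1.77] [-0.0012  0.0812  0.0852] -0.002 [-1.15  0.09 -0.04] 25.77
0.081 [ 0.52 -5.35 -1.6 ] [-0.0012  0.0804  0.0853] -0.003 [-1.07  0.15 -0.01] 26.23
0.0803 [ 0.62 -4.81 -2.08] [-0.0012  0.0801  0.0854] -0.003 [-0.98  0.03 -0.06] 26.68
0.0796 [ 1.06 -4.76 -2.81] [-0.0012  0.0795  0.0855] -0.004 [-0.99 -0.01 -0.03] 27.12
0.0789 [ 1.65 -2.75 -2.63] [-0.0012  0.0792  0.0856] -0.005 [-0.63 -0.12 -0.01] 27.57
0.0782 [ 1.53  3.11 -3.86] [-0.0013  0.079   0.0857] -0.006 [ 0.31 -0.39 -0.04] 28.02
```

```bash
python3 - <<'E'
from h import *
p,r=pose(.0787,0,0,x=-.0013,z=.0846); move_l(p,.012,rot=r); sleep(.1); print(avgF(8))
p,r=pose(.0787,0,0,x=-.0013,z=.0840); move_l(p,.012,rot=r); sleep(.1); print(avgF(8))
let_go(); s=st("open"); move_l(p+Z*.12,.1); st("up")
f,T=wrist();cv2.imwrite("pics/w7.png",f["img"][:,:,::-1])
p2,r2=pose(-.07,0,0,z=.21); 
g=grab_frame("scene")["img"][:,:,::-1][165:245,235:315]
a=f["img"][:,:,::-1][0:420,100:460]
cv2.imwrite("pics/e.png",np.hstack([cv2.resize(a,(400,467)),cv2.resize(g,(400,467),interpolation=cv2.INTER_CUBIC)]))
E
```

```text
[-0.01  3.22  2.44]
[-0.69  3.8   5.44]
open t 29.59 pos [0.5594 0.0964 0.0638] F local [ 0.45  0.7  -0.18] gap 1.002 M [-0.03  0.02  0.04]
up t 30.94 pos [0.5591 0.0966 0.1833] F local [0.21 0.11 0.13] gap 0.999 M [ 0.04 -0.05 -0.02]
```

View pics/e.png

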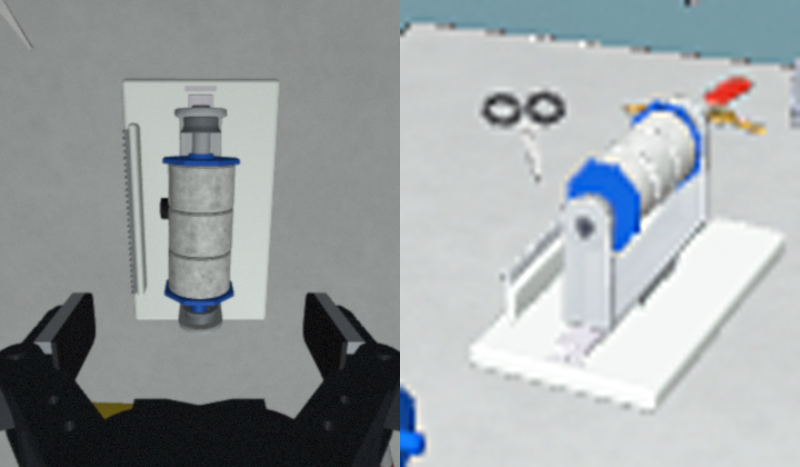

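The spindle sits level in both cups, the gripper is clear, and nothing else has moved. I'll hand the job in.

```bash
python3 -c "
from cell import *
print(sign_off())"
```

```text
the job is handed in; nothing more can be done
None
```

The large white spindle is seated in both dispenser cups and released, and the job is handed in. By my force readings the spring was pressed about 11.5 mm of its 12.7 mm travel at no more than about 11–12 N, then eased out gradually, with the gripper clear at about 31 s.

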